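# Take the brown egg out of the plate-covered bowl

## Task

The boiled eggs are in the blue bowl under the yellow plate. Tip the plate up, lift it off and lay it flat on the red trivet, then take out only the brown egg and set it gently in the orange bowl; don't crack any of the eggs, and leave the two white ones in the upright blue bowl and the things around as they are.

Things in the scene. Friction and masses are not known exactly. Their poses are not given: they have to be found in the camera images.
- egg_bowl: loose round blue glazed bowl, 0.55 kg, 150 mm wide over the rim, 58 mm high, wall 5 mm, inner floor 6 mm above its origin; inside radius 60 mm at 20 mm height, 66 mm at 30 mm, 70 mm at the rim; outside radius 75 mm at the rim, 70 mm at 26 mm height, 43 mm at the foot. Origin: centre of its underside, z up. Three eggs lie close together in it; a fingertip put down between them nudges the others aside.
- plate_center (a point): centre of the flat round yellow plate covering the blue bowl: 7 mm thick, radius 92 mm on top, 80 mm below (bevelled edge), no handle, about 0.25 kg, z its upward normal. It lies loose on the rim, within 5 mm of the bowl's centre, overhanging by about 17 mm; far too wide to grip across, so take its edge from the side with a tilted hand, one finger above it and one below.
- red_trivet: fixed round red silicone trivet with a wavy edge, 178 mm across, 9 mm high, lying on the cooktop to the left or to the right of the blue bowl. Origin: centre of its underside. The plate goes on it: centre within 35 mm of the trivet's centre, where its middle then stands 12.5 mm above the cooktop.
- orange_bowl: loose orange bowl, 134 mm across, 53 mm high, 0.3 kg, inner floor 5 mm above its origin, inside radius about 47 mm at 20 mm height and 61 mm at the rim; it stands on the other side of the blue bowl from the trivet. Origin: centre of its underside.
- egg_brown_center (a point): centre of the brown egg: 54 mm long (along its own x axis), 42 mm thick, about 58 g, lying on its side; rolls when touched; its centre stands 26 mm above the cooktop in either bowl. Its shell cracks when pressed with more than 30 N in all (15 N from each finger pad), so grip it with less than 10 N; that holds it well.
- egg_white_a_center (a point): centre of one white egg, same size and make as the brown one (long axis = its own x axis); stays in the blue bowl
- egg_white_b_center (a point): centre of the other white egg, same size and make; stays in the blue bowl
- salt: bystander: small glass salt shaker, 44 mm wide, 90 mm high, standing behind the work; origin at the centre of its underside
- pepper: bystander: dark wooden pepper mill, 58 mm wide, 170 mm high, standing behind the work (over which a microwave hangs, 0.46 m above the cooktop, from x = 0.57 m backwards: keep the wrist in front of it); origin at the centre of its underside
- mug: bystander: white spotted mug, 82 mm wide (114 mm with its handle), 91 mm high, standing behind the work; origin at the centre of its underside

How it is judged:
On the way, in this order (a step that is already met when the one before it is completed fails the run):
1. the plate, still held, is lowered over the trivet: centre within 45 mm of the trivet's and less than 45 mm above the cooktop (horizontal distance between plate_center and red_trivet below 0.045 m and height (world z) of plate_center below 0.045 m and contact force between the fingers and cover_plate above 0.3 N).
2. the plate lies flat on the trivet and is let go (horizontal distance between plate_center and red_trivet below 0.035 m and height (world z) of plate_center below 0.022 m and angle between plate_center's own z axis and vertical below 0.06 rad and contact force between the fingers and cover_plate below 0.1 N), for 0.2 s.
3. the brown egg is held clear above the blue bowl's rim (height (world z) of egg_brown_center above 0.085 m and contact force between the fingers and egg_brown above 0.3 N), for 0.1 s.
4. the brown egg, still held, is low in the orange bowl (centre less than 50 mm above the cooktop) (horizontal distance between egg_brown_center and orange_bowl below 0.045 m and height (world z) of egg_brown_center below 0.05 m and contact force between the fingers and egg_brown above 0.3 N).
At the end, for the whole second after the job is handed in: The yellow plate lies flat on the trivet (centres within 35 mm), the brown egg lies at rest in the upright orange bowl, and both white eggs are still in the upright blue bowl (horizontal distance between egg_brown_center and orange_bowl below 0.05 m and height (world z) of egg_brown_center below 0.048 m and linear speed of egg_brown below 0.05 m/s and horizontal distance between each of egg_white_a_center, egg_white_b_center and egg_bowl below 0.06 m and height (world z) of each of egg_white_a_center, egg_white_b_center below 0.055 m and horizontal distance between plate_center and red_trivet below 0.035 m and height (world z) of plate_center below 0.022 m and angle between each of plate_center, egg_bowl, orange_bowl's own z axis and vertical below 0.06 rad); the robot touches nothing.
It fails at once if the egg brown is squeezed or knocked with more than 30 N (its shell cracks) (contact force between egg_brown and anything else above 30 N).
It fails at once if the egg white a is squeezed or knocked with more than 30 N (its shell cracks) (contact force between egg_white_a and anything else above 30 N).
It fails at once if the egg white b is squeezed or knocked with more than 30 N (its shell cracks) (contact force between egg_white_b and anything else above 30 N).
It fails at once if the blue bowl is pushed more than 10 cm or tipped more than 25 degrees (distance of egg_bowl from where it was at the start of the episode above 0.1 m or angle between egg_bowl's own z axis and vertical above 0.44 rad).
It fails at once if a bystander (salt shaker, pepper mill or mug) is shifted more than 3 cm (distance of any of salt, pepper, mug from where it was at the start of the episode above 0.03 m).
It also fails if it takes over 72 s, if anything falls off the work surface, if the arm or the gripper's body presses on something with over 40 N, if the wrist force passes 120 N, or if a joint passes its speed limit or range.

## Robot

A 7-joint arm with a two-finger parallel gripper is mounted at the origin on a cart in front of the work surface, level with it; the furniture and walls round the work are solid. World frame = base frame: x ahead of the robot, y to its left, z up, the work surface at z = 0. Lengths are in m, angles in rad, forces in N, time in s.
With the tool pointing down it reaches from about 0.4 to 0.85 m from the base axis. Payload 4.5 kg.
Tool frame: the origin (TCP) lies at the centre of the arm's flange, where the gripper is bolted on; the fingertips stand 166 mm ahead of it and the grasp point (between the pads) lies 147 mm ahead of it (r.grip_depth is the distance from the TCP to the grasp point, in m); z points along the fingers, y is the line along which they close (so a half turn about z gives the same grasp; the last joint's range is limited). The gripper opens to 88 mm and grips with 3 to 60 N. Pads are 18 mm wide; open, the fingers measure 123 mm over their backs; the gripper's body (75 mm by 187 mm) begins 45 mm behind the grasp point.
Start: joints at [1.16, 0.689, -0.195, 1.565, 0.157, 0.902, -0.215], TCP at [0.269, -0.564, 0.405] pointing down, gripper open.
Joint ranges: [-3.01, 3.01], [-0.46, 2.08], [-1.47, 1.51], [0.13, 2.56], [-1, 4.14], [0.04, 2.09], [-2.66, 2.66]. Speed limits (rad/s): [2.57, 2.57, 3.14, 3.14, 3.14, 3.14, 3.14].

## Interface

Orientations are given as a unit quaternion [x, y, z, w].
In Python, from plant import status, cams, r, finder gives the robot as it stands.
- The arm moves only by the tool play_rows, never from a script. Its argument "rows" is a list of rows, each a list of 7 numbers: the opening in per cent of the stroke, from 0 (shut) to 100 (fully open), then the shift along the tool's x, y, z in m, then the turn, a rotation vector about the tool's x, y, z in degrees. A call has 1 to 8 rows; each row shifts and turns the commanded pose from where the row before left it, along the tool's axes as they then stand; what a row does not reach is not made up. A row lasts 1/8 s, in which the tool goes at most 62.5 mm and 10.7 degrees, less where a joint would pass 70% of its speed; a pose out of reach is approached as far as the arm can. A call with a gripper value outside its range is refused whole. The fingers move at their own pace and stop on an object; "grip_force" is the grip in N (left out, the last holds). Time passes only in rows, so rows that do not move let the fingers close. It gives the time, the measured TCP pose, the force, the opening and the grip force at its end, in the units of the state.
- status.get_state(): the state, without advancing time (a new reading comes with each control period).
- cams.snapshot(name): name is "side" or "top" or "wrist"; returns the picture (420x560x3 uint8, red, green, blue); there is no depth.
- cams.camera_params(name): a dict with "vfov" (degrees; the focal length in pixels is half the picture's height over the tangent of half this angle, whatever the lens; pixels are square), "cx", "cy" (the principal point, pixels), "R" (3x3) and "t" (3): a world point X has camera coordinates R X + t; the wrist camera has in their place "tool_from_camera" (4x4, takes a point from camera to tool coordinates, whose origin is the TCP and whose axes are the flange's). Camera axes: x right, y down, z forward; pixel columns grow to the right and rows downward; lengths in m; the calibration is good to about 2 mm. The wrist camera is an equidistant fisheye: a pixel r from the principal point sees the ray r / f radians off the axis. A picture is of the moment at which its call begins: read the wrist's pose just before it. camera_params takes no time and is no camera call.
- r.finish_job(): hands the job in; it is judged then, once.
Trained networks look in the newest picture that a camera, given by its name, has taken for a name from the list of things; names that differ only in an ending like _2 or _b are one class to them, and where a whole thing is asked for, a point or a joint stands for the part that bears it (a point fixed in the world has none). Each returns a list of dicts, best first, with "score" (0 to 1); they miss things now and then, are a little off and sometimes report something else, mostly with a low value. They report only what shows in the picture. A call takes as long as a camera call.
- finder.spot_in(camera, label): "at" ([x, y, z] in m, in the coordinates of the camera as it stood for that picture, good to about 4 mm: the middle of the surface that is visible of it).
- finder.regions_of(camera, label): "mask" (420x560 bool, what is visible of it).
The state is a dict: "clock": time; "q": joint angles; "qd": joint speeds; "joint_torque": joint torques, N m; "tool_pos": TCP position; "eef_rot": TCP orientation; "contact_force": force on the tool from outside, world axes, zero at the start; "moment": the same for the moment, N m; "opening": opening from 0.0 (shut) to 1.0 (fully open); "finger_force": force on a finger pad.
Only numpy, scipy, OpenCV 4.12 (cv2) and the standard library are available. Lean on these libraries where they do the work, as an engineer would, in place of code of your own. Each camera call takes 0.05 s, during which the arm holds its last target. There are 200 camera calls.

## Working session

There is one attempt and no reset: what is moved stays moved. The work goes in short steps, Python scripts to look and compute and a tool call to move; the robot and the scene stay as the last step left them, time stands still between calls to the robot, and variables do not carry over. Pictures are saved under pics/ and viewed, at most 10 in all, crops included, and the job is handed in when it is done.

Besides the shell and the picture viewer there is one more tool, called as name(argument=value, ...) on one line, values as JSON. play_rows: Moves the arm, as the interface text tells. Its arguments: {"type":"object","properties":{"rows":{"type":"array","items":{"type":"array","items":{"type":"number"}}},"grip_force":{"type":"number"}},"required":["rows"]}

```bash
mkdir -p pics; ls; cat > h.py <<'E'
import numpy as np, cv2
from scipy.spatial.transform import Rotation as Rot
from plant import status, cams, r, finder
def world(cam,p,st=None):
    c=cams.camera_params(cam); p=np.array(p)
    if cam=="wrist":
        T=np.array(c["tool_from_camera"]); q=T[:3,:3]@p+T[:3,3]
        return Rot.from_quat(st["eef_rot"]).apply(q)+st["tool_pos"]
    return np.array(c["R"]).T@(p-np.array(c["t"]))
def snap(cam,name=None):
    st=status.get_state(); im=np.array(cams.snapshot(cam))
    if name: cv2.imwrite(f"pics/{name}.png",im[:,:,::-1])
    return st,im
def pix2plane(cam,u,v,z):
    c=cams.camera_params(cam); f=210/np.tan(np.radians(c["vfov"])/2)
    R=np.array(c["R"]);o=-R.T@np.array(c["t"]);d=R.T@np.array([(u-c["cx"])/f,(v-c["cy"])/f,1])
    return o+d*(z-o[2])/d[2]
def proj(cam,X):
    c=cams.camera_params(cam); f=210/np.tan(np.radians(c["vfov"])/2)
    p=np.array(c["R"])@np.array(X)+np.array(c["t"]); return c["cx"]+f*p[0]/p[2],c["cy"]+f*p[1]/p[2]
E
python3 - <<'E'
from h import *
np.set_printoptions(precision=3,suppress=True)
print(status.get_state())
for cam in ["top","side"]:
    st,im=snap(cam,cam+"0")
    c=cams.camera_params(cam); print(cam,c["vfov"],-np.array(c["R"]).T@np.array(c["t"]))
    for l in ["egg_bowl","plate_center","red_trivet","orange_bowl","salt","pepper","mug"]:
        print(l,[(round(d["score"],2),world(cam,d["at"])) for d in finder.spot_in(cam,l)[:2]])
    if cam=="top":
        for l in ["plate_center","red_trivet","orange_bowl"]:
            m=finder.regions_of(cam,l)
            if m:
                m=m[0]["mask"].astype(np.uint8);cs=max(cv2.findContours(m,0,2)[0],key=cv2.contourArea);x,y,w,h=cv2.boundingRect(cs);print(l,m.sum(),(x,y,w,h))
                z={"plate_center":.065,"red_trivet":.009,"orange_bowl":.053}[l]
                P=np.array([pix2plane(cam,*p[0],z)[:2] for p in cs]); print(cv2.minEnclosingCircle(P.astype(np.float32)))
E
```

```text
pics
{'clock': 0.0, 'q': array([ 1.16 ,  0.69 , -0.195,  1.566,  0.157,  0.902, -0.215]), 'qd': array([-0.   ,  0.   ,  0.   ,  0.001,  0.001,  0.   , -0.001]), 'joint_torque': array([ -0.   , -52.756,  -1.267, -15.343,  -0.053,   0.007,   0.   ]), 'tool_pos': array([ 0.269, -0.564,  0.404]), 'eef_rot': array([ 0.975,  0.221, -0.   , -0.001]), 'contact_force': array([0.376, 0.207, 0.377]), 'moment': array([ 0.038, -0.002, -0.038]), 'finger_force': 0.0, 'opening': 1.0053397190867552}
top 56.22303967300273 [0.36  0.035 0.996]
egg_bowl []
plate_center [(0.77, array([0.469, 0.039, 0.066]))]
red_trivet [(0.59, array([0.478, 0.269, 0.013]))]
orange_bowl [(0.56, array([ 0.452, -0.231,  0.019]))]
salt [(0.84, array([ 0.647, -0.097,  0.075]))]
pepper [(0.64, array([ 0.646, -0.019,  0.144])), (0.58, array([0.476, 0.267, 0.012]))]
mug [(0.88, array([0.683, 0.242, 0.046]))]
plate_center 4599 (238, 198, 77, 77)
((0.4725310802459717, 0.0394182913005352), 0.091986745595932)
red_trivet 3607 (151, 202, 70, 69)
((0.477085143327713, 0.2671128511428833), 0.08898547291755676)
orange_bowl 702 (289, 141, 26, 37)
((0.6675455570220947, -0.02310154028236866), 0.04937831684947014)
side 57.74252876769168 [ 0.478 -0.763  0.369]
egg_bowl [(0.57, array([ 0.467, -0.024,  0.036]))]
plate_center [(0.61, array([0.469, 0.028, 0.061])), (0.5, array([ 0.446, -0.202,  0.035]))]
red_trivet [(0.69, array([0.481, 0.304, 0.009]))]
orange_bowl [(0.76, array([ 0.446, -0.199,  0.035]))]
salt [(0.62, array([ 0.651, -0.118,  0.062]))]
pepper [(0.72, array([ 0.649, -0.043,  0.104])), (0.44, array([ 0.446, -0.2  ,  0.036]))]
mug [(0.76, array([0.657, 0.2  , 0.06 ]))]
```

View pics/top0.png

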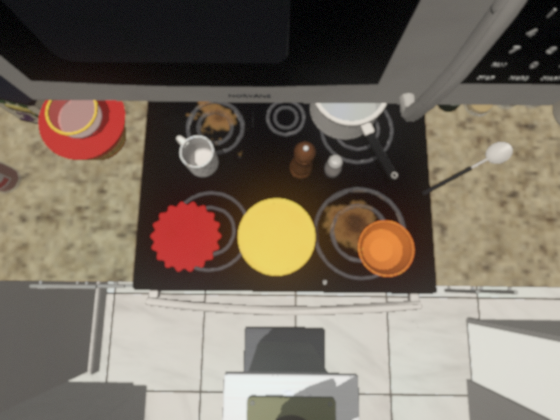

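View pics/side0.png

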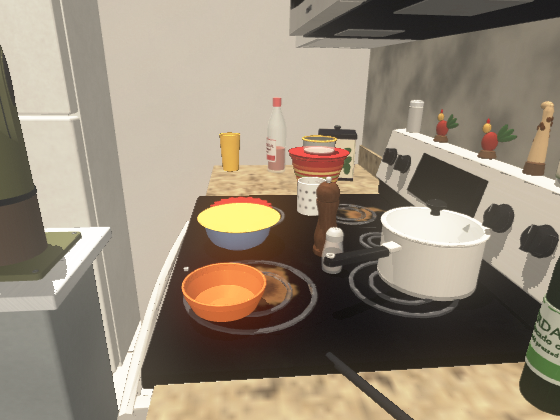

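```bash
cat >> h.py <<'E'
def tilt(a,az=0):
    """hand pointing -y, dipping a deg below the horizontal; az turns it about world z"""
    return Rot.from_euler("z",az,degrees=True)*Rot.from_euler("x",90-a,degrees=True).inv()*Rot.from_quat([1,0,0,0]) if 0 else \
      Rot.from_euler("z",az,degrees=True)*Rot.from_quat([1,0,0,0])*Rot.from_euler("x",-(90-a),degrees=True)
def plan(p1,R1,n,p0=None,R0=None):
    st=status.get_state()
    if p0 is None: p0,R0=st["tool_pos"],Rot.from_quat(st["eef_rot"])
    rel=R0.inv().apply(np.array(p1)-p0); w=(R0.inv()*R1).as_rotvec()/n
    s=np.linalg.solve(sum(Rot.from_rotvec(w*k).as_matrix() for k in range(n)),rel)
    print(n,"rows of",np.round(s,4),np.round(np.degrees(w),2),"|s|",round(float(np.linalg.norm(s)),4))
E
python3 - <<'E'
from h import *
d=tilt(40).apply([0,0,1]); print(d, tilt(40).apply([0,1,0]))
A=(np.array([.45,-.33,.40]),tilt(90)); B=(np.array([.47,.31,.40]),tilt(90)); C=(np.array([.4725,.307,.21]),tilt(40))
plan(*A,5); plan(*B,12,*A); plan(*C,6,*B)
E
```

```text
[ 0.         -0.76604444 -0.64278761] [ 0.         -0.64278761  0.76604444]
5 rows of [ 0.0477 -0.0359  0.0009] [ 0.  -0.   5.1] |s| 0.0597
12 rows of [ 0.0017 -0.0533  0.    ] [0. 0. 0.] |s| 0.0534
6 rows of [ 0.0004 -0.0111  0.0307] [-8.33  0.    0.  ] |s| 0.0327
```

play_rows(rows=[[45, 0.0477, -0.0359, 0.001, 0, 0, 5.1], [45, 0.0477, -0.0359, 0.001, 0, 0, 5.1], [45, 0.0477, -0.0359, 0.001, 0, 0, 5.1], [45, 0.0477, -0.0359, 0.001, 0, 0, 5.1], [45, 0.0477, -0.0359, 0.001, 0, 0, 5.1], [45, 0.0017, -0.0533, 0, 0, 0, 0], [45, 0.0017, -0.0533, 0, 0, 0, 0], [45, 0.0017, -0.0533, 0, 0, 0, 0]])

```text
clock: 1.95
tool_pos: [0.4555, -0.1683, 0.3999]
eef_rot: [1.0, 0.0, 0.0, 0.0]
contact_force: [0.9, 0.3, 0.1]
opening: 0.449
finger_force: 0.0
```

play_rows(rows=[[45, 0.0017, -0.0533, 0, 0, 0, 0], [45, 0.0017, -0.0533, 0, 0, 0, 0], [45, 0.0017, -0.0533, 0, 0, 0, 0], [45, 0.0017, -0.0533, 0, 0, 0, 0], [45, 0.0017, -0.0533, 0, 0, 0, 0], [45, 0.0017, -0.0533, 0, 0, 0, 0], [45, 0.0017, -0.0533, 0, 0, 0, 0], [45, 0.0017, -0.0533, 0, 0, 0, 0]])

```text
clock: 2.95
tool_pos: [0.469, 0.2582, 0.3999]
eef_rot: [1.0, -0.0, 0.0, -0.0]
contact_force: [0.6, 0.2, -0.4]
opening: 0.449
finger_force: 0.0
```

```bash
python3 - <<'E'
from h import *
plan([.4725,.307,.21],tilt(40),6)
E
```

```text
6 rows of [ 0.0006 -0.0195  0.0275] [-8.34 -0.01 -0.  ] |s| 0.0337
```

play_rows(rows=[[45, 0.0006, -0.0195, 0.0275, -8.33, 0, 0], [45, 0.0006, -0.0195, 0.0275, -8.33, 0, 0], [45, 0.0006, -0.0195, 0.0275, -8.33, 0, 0], [45, 0.0006, -0.0195, 0.0275, -8.33, 0, 0], [45, 0.0006, -0.0195, 0.0275, -8.33, 0, 0], [45, 0.0006, -0.0195, 0.0275, -8.33, 0, 0], [45, 0, 0, 0, 0, 0, 0]])

```text
clock: 3.82
tool_pos: [0.4711, 0.3062, 0.2061]
eef_rot: [0.906, 0.002, -0.002, 0.424]
contact_force: [-0.5, 0.5, 0.5]
opening: 0.453
finger_force: 0.0
```

```bash
python3 - <<'E'
from h import *
st,im=snap("side","side1"); st,im2=snap("wrist","w1"); print(st["q"],st["tool_pos"])
p=world("wrist",finder.spot_in("wrist","plate_center")[0]["at"],st);print(p)
cv2.imwrite("pics/c1.png",np.hstack([im[100:400,100:400],im2[60:360,130:430]])[:,:,::-1])
plan([.4725,.246,.158],tilt(40),4)
E
```

```text
[-1.03092016  1.11226341  0.42438214  1.66342295  0.28198584  1.04556974
 -2.50127091] [0.47229075 0.30576384 0.20877835]
[0.4835625  0.06202094 0.06264064]
4 rows of [-0.0003 -0.0007  0.02  ] [-0.05 -0.01 -0.03] |s| 0.02
```

View pics/c1.png

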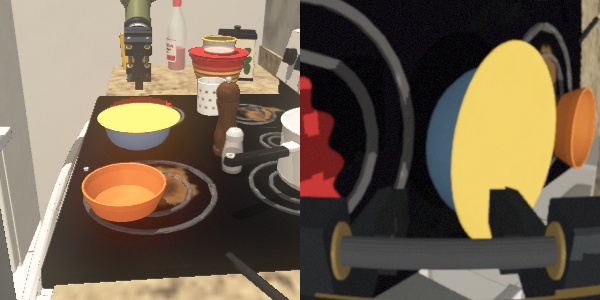

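play_rows(rows=[[45, 0, 0, 0, 0, 0, 5], [45, 0, 0, 0, 0, 0, 0]])

```text
clock: 4.22
tool_pos: [0.4735, 0.3053, 0.2123]
eef_rot: [0.906, -0.04, 0.019, 0.42]
contact_force: [-0.6, -0.0, -0.8]
opening: 0.449
finger_force: 0.0
```

```bash
python3 - <<'E'
from h import *
print(status.get_state()["q"])
E
```

```text
[-1.04248952  1.11249791  0.45239469  1.66431015  0.25921325  1.03858978
 -2.5644485 ]
```

play_rows(rows=[[45, 0, 0, 0, 0, 0, -10.5], [45, 0, 0, 0, 0, 0, -10.5], [45, 0, 0, 0, 0, 0, -10.5], [45, 0, 0, 0, 0, 0, -10.5], [45, 0, 0, 0, 0, 0, -10.5], [45, 0, 0, 0, 0, 0, -10.5], [45, 0, 0, 0, 0, 0, -10.5], [45, 0, 0, 0, 0, 0, -10.5]])

```text
clock: 5.22
tool_pos: [0.4734, 0.3051, 0.2118]
eef_rot: [0.698, 0.579, -0.269, 0.325]
contact_force: [-0.1, -0.3, -0.8]
opening: 0.453
finger_force: 0.0
```

play_rows(rows=[[45, 0, 0, 0, 0, 0, -10.5], [45, 0, 0, 0, 0, 0, -10.5], [45, 0, 0, 0, 0, 0, -10.5], [45, 0, 0, 0, 0, 0, -10.5], [45, 0, 0, 0, 0, 0, -10.5], [45, 0, 0, 0, 0, 0, -10.5], [45, 0, 0, 0, 0, 0, -10.5], [45, 0, 0, 0, 0, 0, -10.5]])

```text
clock: 6.22
tool_pos: [0.4736, 0.3049, 0.2118]
eef_rot: [0.132, 0.897, -0.417, 0.062]
contact_force: [0.6, -0.9, -0.8]
opening: 0.451
finger_force: 0.0
```

```bash
cat >> h.py <<'E'
FL=Rot.from_euler("z",180,degrees=True)
_t=tilt
def tilt(a,az=0): return _t(a,az)*FL
E
python3 - <<'E'
from h import *
st=status.get_state();print(st["q"],st["tool_pos"],st["eef_rot"])
plan([.4725,.307,.21],tilt(40),3)
plan([.4725,.246,.158],tilt(40),4,np.array([.4725,.307,.21]),tilt(40))
E
```

```text
[-0.61345696  1.07086249 -0.35961458  1.63869182  0.80373292  1.41146621
 -0.17561053] [0.47359054 0.30489467 0.21177458] [ 0.13184797  0.89707684 -0.41716959  0.06195797]
3 rows of [ 0.0005  0.0008 -0.0002] [ 0.04  0.02 -5.58] |s| 0.001
4 rows of [-0.      0.0002  0.02  ] [0. 0. 0.] |s| 0.02
```

play_rows(rows=[[45, 0.0005, 0.0008, 0, 0, 0, -8.4], [45, 0.0005, 0.0008, 0, 0, 0, -8.4], [45, 0, 0, 0.02, 0, 0, 0], [45, 0, 0, 0.02, 0, 0, 0], [45, 0, 0, 0.02, 0, 0, 0], [45, 0, 0, 0.015, 0, 0, 0], [45, 0, 0, 0, 0, 0, 0]])

```text
clock: 7.1
tool_pos: [0.472, 0.2477, 0.1595]
eef_rot: [0.002, 0.906, -0.423, -0.0]
contact_force: [0.1, 0.6, -0.2]
opening: 0.448
finger_force: 0.0
```

```bash
python3 - <<'E'
from h import *
st,im2=snap("wrist"); print(st["q"],st["tool_pos"])
st2,im=snap("side")
p=world("wrist",finder.spot_in("wrist","plate_center")[0]["at"],st);print(p)
cv2.imwrite("pics/c2.png",np.hstack([cv2.resize(im[170:270,170:310],(420,300)),im2[60:360,80:460]])[:,:,::-1])
plan([.4725,.246,.158],tilt(40),1)
E
```

```text
[-0.52182024  1.14137878 -0.39135079  1.74214199  0.92563081  1.32747267
  0.00405067] [0.4720323  0.24768175 0.15945811]
[0.44281433 0.06408603 0.06232901]
1 rows of [-0.0004 -0.0006  0.0045] [ 0.09  0.02 -0.21] |s| 0.0045
```

View pics/c2.png

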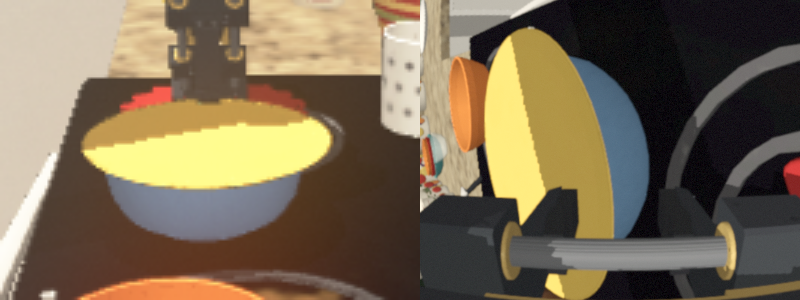

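play_rows(rows=[[45, 0, 0, 0.005, 0, 0, 0], [20, 0, 0, 0, 0, 0, 0], [5, 0, 0, 0, 0, 0, 0], [5, 0, 0, 0, 0, 0, 0], [5, 0, 0, 0, 0, 0, 0]], grip_force=15)

```text
clock: 7.88
tool_pos: [0.4724, 0.2441, 0.161]
eef_rot: [0.002, 0.904, -0.428, 0.002]
contact_force: [-1.9, 2.9, 24.1]
opening: 0.175
finger_force: 18.1
```

play_rows(rows=[[5, 0, -0.0077, -0.0064, 0, 0, 0], [5, 0, -0.0077, -0.0064, 0, 0, 0], [5, 0, -0.0077, -0.0064, 0, 0, 0], [5, 0, 0, 0, 0, 0, 0]], grip_force=20)

```text
clock: 8.38
tool_pos: [0.4722, 0.2454, 0.1877]
eef_rot: [0.002, 0.907, -0.422, 0.001]
contact_force: [-0.2, -1.6, 0.5]
opening: 0.115
finger_force: 18.2
```

```bash
python3 - <<'E'
from h import *
st,im2=snap("wrist"); print(st["q"],st["tool_pos"],st["contact_force"],st["opening"])
st2,im=snap("side")
print([world("side",x["at"]) for x in finder.spot_in("side","plate_center")],[world("side",x["at"]) for x in finder.spot_in("side","egg_bowl")])
cv2.imwrite("pics/c3.png",np.hstack([cv2.resize(im[170:270,170:310],(420,300)),im2[60:360,80:460]])[:,:,::-1])
E
```

```text
[-0.51350331  1.09201206 -0.40099006  1.75809456  0.90914771  1.34678919
  0.02703788] [0.47215263 0.24537155 0.18767948] [-0.19134353 -1.57260207  0.53608162] 0.11469740815243404
[array([0.46755355, 0.03289723, 0.07392533])] [array([ 0.46702285, -0.02203135,  0.03563813])]
```

View pics/c3.png

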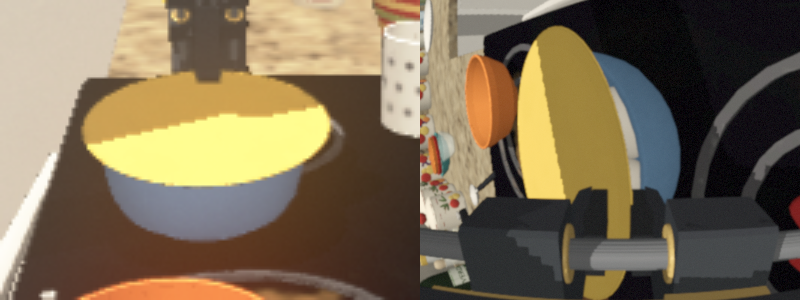

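```bash
python3 - <<'E'
from h import *
plan([.472,.296,.283],tilt(25),5)
E
```

```text
5 rows of [-0.     -0.0103 -0.0192] [ 3.01 -0.01 -0.04] |s| 0.0218
```

play_rows(rows=[[3, 0, -0.0103, -0.0192, 0, 0, 0], [3, 0, -0.0103, -0.0192, 3, 0, 0], [3, 0, -0.0103, -0.0192, 4, 0, 0], [3, 0, -0.0103, -0.0192, 4, 0, 0], [3, 0, -0.0103, -0.0192, 4, 0, 0], [3, 0, 0, 0, 0, 0, 0]], grip_force=40)

```text
clock: 9.32
tool_pos: [0.4713, 0.2955, 0.2855]
eef_rot: [0.001, 0.846, -0.534, 0.002]
contact_force: [0.3, 0.4, -3.5]
opening: 0.07
finger_force: 39.8
```

```bash
python3 - <<'E'
from h import *
st,im2=snap("wrist"); print(st["q"],st["tool_pos"],st["eef_rot"],st["contact_force"],st["opening"])
print(world("wrist",finder.spot_in("wrist","plate_center")[0]["at"],st))
st2,im=snap("side")
print([world("side",x["at"]) for x in finder.spot_in("side","plate_center")],[world("side",x["at"]) for x in finder.spot_in("side","egg_bowl")])
cv2.imwrite("pics/c4.png",np.hstack([cv2.resize(im[100:300,150:350],(400,400)),im2[10:410,80:460]])[:,:,::-1])
E
```

```text
[-0.63561611  1.01282875 -0.35191526  1.61894295  0.80141645  1.71228891
  0.16142296] [0.47128697 0.29547658 0.2855105 ] [ 0.00098068  0.8455862  -0.53383537  0.00167572] [ 0.2946206   0.41577972 -3.50405129] 0.06997690844396913
[0.44043835 0.14528896 0.21359909]
[array([0.47047135, 0.06779353, 0.18115902])] [array([ 0.4671043 , -0.00327197,  0.03929994]), array([0.48832194, 0.04220736, 0.03420071])]
```

View pics/c4.png

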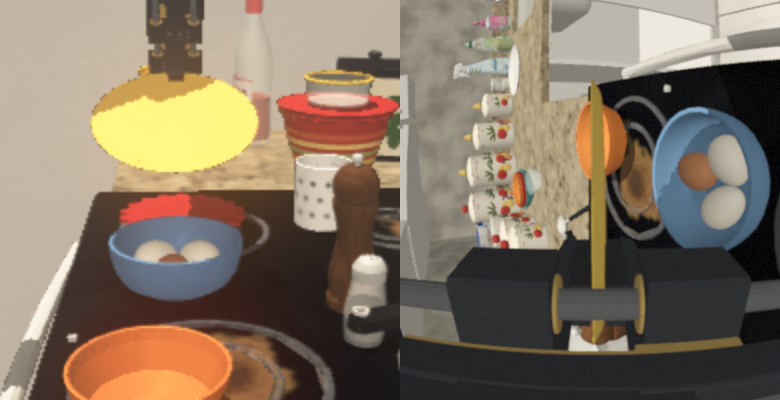

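```bash
python3 - <<'E'
from h import *
H=np.array([.476,.480,.22])
plan(H,tilt(25),5); plan([.477,.480,.168],tilt(25),3,H,tilt(25))
E
```

```text
5 rows of [-0.0007  0.0276 -0.0286] [ 0.01 -0.02 -0.04] |s| 0.0397
3 rows of [-0.0003  0.0157  0.0073] [0. 0. 0.] |s| 0.0173
```

play_rows(rows=[[3, -0.0007, 0.0276, -0.0286, 0, 0, 0], [3, -0.0007, 0.0276, -0.0286, 0, 0, 0], [3, -0.0007, 0.0276, -0.0286, 0, 0, 0], [3, -0.0007, 0.0276, -0.0286, 0, 0, 0], [3, -0.0007, 0.0276, -0.0286, 0, 0, 0], [3, 0, 0.0157, 0.0073, 0, 0, 0], [3, 0, 0.0157, 0.0073, 0, 0, 0], [3, 0, 0.0157, 0.0073, 0, 0, 0]])

```text
clock: 10.58
tool_pos: [0.4768, 0.4792, 0.1671]
eef_rot: [0.002, 0.843, -0.538, 0.0]
contact_force: [1.9, -0.7, -1.8]
opening: 0.067
finger_force: 39.7
```

```bash
python3 - <<'E'
from h import *
st,im=snap("top"); print(st["q"],st["tool_pos"],st["eef_rot"],st["contact_force"],st["opening"])
print("plate",[world("top",x["at"]) for x in finder.spot_in("top","plate_center")])
m=finder.regions_of("top","plate_center")[0]["mask"].astype(np.uint8)
P=np.array([pix2plane("top",u,v,.05)[:2] for v,u in np.argwhere(m)]);print(P.min(0),P.max(0))
st,im2=snap("side")
cv2.imwrite("pics/c5.png",np.hstack([cv2.resize(im[170:300,120:320],(400,260)),cv2.resize(im2[130:260,150:350],(400,260))])[:,:,::-1])
E
```

```text
[-0.85018298  1.33783205 -0.33473837  1.04420151  0.76028952  1.92445622
  0.24695227] [0.47682398 0.47922412 0.16708042] [ 2.25263086e-03  8.43006272e-01 -5.37899007e-01  9.90175252e-05] [ 1.87642199 -0.74814101 -1.75732498] 0.0665575175231452
plate [array([0.47294388, 0.2646925 , 0.07128808])]Traceback (most recent call last):
  File "<stdin>", line 5, in <module>
  File "h.py", line 15, in pix2plane
    c=cams.camera_params(cam); f=210/np.tan(np.radians(c["vfov"])/2)
ValueError: time passes only in moves, steps and waits
```

play_rows(rows=[[3, 0, 0.0075, 0.0035, 0, 0, 0], [3, 0, 0.0075, 0.0035, 0, 0, 0], [3, 0, 0, 0, 0, 0, 0]], grip_force=15)

```text
clock: 11.1
tool_pos: [0.476, 0.4806, 0.151]
eef_rot: [0.002, 0.843, -0.537, 0.0]
contact_force: [-0.5, -1.4, -2.6]
opening: 0.071
finger_force: 15.0
```

```bash
python3 - <<'E'
from h import *
plan([.477,.465,.151],tilt(45),7)
st,im=snap("side","side5"); print([world("side",x["at"]) for x in finder.spot_in("side","plate_center")])
E
```

```text
7 rows of [-0.0002 -0.0012  0.0019] [-2.86 -0.01 -0.02] |s| 0.0022
[array([0.4726479 , 0.25866801, 0.05142662])]
```

play_rows(rows=[[3, 0, -0.0012, 0.0019, -2.86, 0, 0], [3, 0, -0.0012, 0.0019, -2.86, 0, 0], [3, 0, -0.0012, 0.0019, -2.86, 0, 0], [3, 0, -0.0012, 0.0019, -2.86, 0, 0], [3, 0, -0.0012, 0.0019, -2.86, 0, 0], [3, 0, -0.0012, 0.0019, -2.86, 0, 0], [3, 0, -0.0012, 0.0019, -2.86, 0, 0], [3, 0, 0, 0, 0, 0, 0]], grip_force=6)

```text
clock: 12.2
tool_pos: [0.4768, 0.4643, 0.1524]
eef_rot: [0.002, 0.924, -0.383, 0.001]
contact_force: [0.3, -2.1, -0.9]
opening: 0.111
finger_force: 6.2
```

```bash
python3 - <<'E'
from h import *
st,im2=snap("side"); print(st["q"],st["tool_pos"],st["opening"],st["contact_force"],st["finger_force"])
print([world("side",x["at"]) for x in finder.spot_in("side","plate_center")])
st,im=snap("top")
print("plate",[world("top",x["at"]) for x in finder.spot_in("top","plate_center")])
cv2.imwrite("pics/c5.png",np.hstack([cv2.resize(im[170:300,120:320],(400,260)),cv2.resize(im2[130:260,150:350],(400,260))])[:,:,::-1])
E
```

```text
[-0.75393286  1.26091807 -0.44117967  1.21814893  0.76317522  1.5661243
  0.14972068] [0.47681652 0.46430919 0.15243524] 0.11136296630823748 [ 0.26014193 -2.09804932 -0.92794131] 6.204502629116178
[array([0.47385351, 0.27561663, 0.02690763]), array([ 0.64948598, -0.12020743,  0.05968403])]
plate [array([0.4722658 , 0.27359791, 0.0254541 ])]
```

View pics/c5.png

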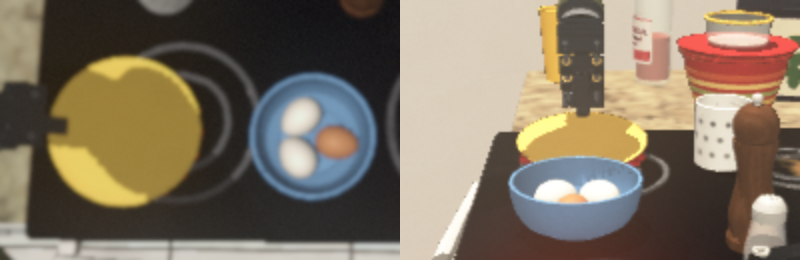

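play_rows(rows=[[30, 0, 0, 0, 0, 0, 0], [30, 0, 0, 0, 0, 0, 0], [30, 0, 0, -0.01, 0, 0, 0], [30, 0, 0, -0.02, 0, 0, 0], [30, 0, 0, -0.04, 0, 0, 0], [60, 0, 0, -0.05, 0, 0, 0], [75, 0, 0, -0.05, 0, 0, 0], [75, 0, 0, 0, 0, 0, 0]])

```text
clock: 13.4
tool_pos: [0.4745, 0.5886, 0.2752]
eef_rot: [0.001, 0.925, -0.379, 0.002]
contact_force: [-0.4, -0.2, -0.1]
opening: 0.611
finger_force: 0.0
```

```bash
python3 - <<'E'
from h import *
np.set_printoptions(precision=4,suppress=True)
st,im=snap("top","top6"); print(st["q"],st["tool_pos"])
S={l:finder.spot_in("top",l) for l in ["plate_center","egg_brown_center","egg_white_a_center","egg_bowl","orange_bowl"]}
for l in S: print(l,[(round(x["score"],2),world("top",x["at"])) for x in S[l][:3]])
M=finder.regions_of("top","egg_brown_center")[0]["mask"].astype(np.uint8)
print(cv2.fitEllipse(max(cv2.findContours(M,0,2)[0],key=cv2.contourArea)),M.sum())
E
```

```text
[-0.9085  1.2508 -0.4396  0.7551  0.7071  1.9375  0.3412] [0.4745 0.5886 0.2752]
plate_center [(0.98, array([0.4742, 0.2793, 0.0152]))]
egg_brown_center [(0.53, array([0.4648, 0.0121, 0.0453]))]
egg_white_a_center [(0.68, array([0.4935, 0.0515, 0.0421])), (0.47, array([ 0.6446, -0.0228,  0.1441]))]
egg_bowl [(0.62, array([0.48  , 0.0336, 0.0231])), (0.3, array([ 0.643 , -0.0175,  0.142 ]))]
orange_bowl [(0.88, array([ 0.4474, -0.2336,  0.0152]))]
((287.4034729003906, 240.39418029785156), (15.285637855529785, 19.53350830078125), 104.3661880493164) 247
```

```bash
python3 - <<'E'
from h import *
A=(np.array([.46,.30,.33]),tilt(90)); B=(np.array([.465,.012,.30]),tilt(90,76))
plan(*A,7); plan(*B,8,*A)
print(B[1].apply([0,1,0]),B[1].apply([0,0,1]))
E
```

```text
7 rows of [ 0.0023 -0.0413  0.0103] [-6.44  0.   -0.03] |s| 0.0426
8 rows of [ 0.0207 -0.0328  0.0038] [ 0.   0.  -9.5] |s| 0.0389
[-0.97029573  0.2419219   0.        ] [ 0.  0. -1.]
```

play_rows(rows=[[54, 0.0023, -0.0413, 0.0103, -6.44, 0, 0], [54, 0.0023, -0.0413, 0.0103, -6.44, 0, 0], [54, 0.0023, -0.0413, 0.0103, -6.44, 0, 0], [54, 0.0023, -0.0413, 0.0103, -6.44, 0, 0], [54, 0.0023, -0.0413, 0.0103, -6.44, 0, 0], [54, 0.0023, -0.0413, 0.0103, -6.44, 0, 0], [54, 0.0023, -0.0413, 0.0103, -6.44, 0, 0], [54, 0, 0, 0, 0, 0, 0]])

```text
clock: 14.75
tool_pos: [0.4599, 0.2945, 0.3291]
eef_rot: [0.005, 1.0, -0.002, 0.0]
contact_force: [-0.3, -0.4, -0.6]
opening: 0.539
finger_force: 0.0
```

play_rows(rows=[[54, 0.0207, -0.0328, 0.0038, 0, 0, -9.5], [54, 0.0207, -0.0328, 0.0038, 0, 0, -9.5], [54, 0.0207, -0.0328, 0.0038, 0, 0, -9.5], [54, 0.0207, -0.0328, 0.0038, 0, 0, -9.5], [54, 0.0207, -0.0328, 0.0038, 0, 0, -9.5], [54, 0.0207, -0.0328, 0.0038, 0, 0, -9.5], [54, 0.0207, -0.0328, 0.0038, 0, 0, -9.5], [54, 0.0207, -0.0328, 0.0038, 0, 0, -9.5]])

```text
clock: 15.75
tool_pos: [0.4643, 0.0118, 0.2992]
eef_rot: [-0.617, 0.787, -0.0, 0.002]
contact_force: [1.3, -0.2, 0.7]
opening: 0.542
finger_force: 0.0
```

play_rows(rows=[[54, 0, 0, 0, 0, 0, 0], [54, 0, 0, 0, 0, 0, 0]], grip_force=6)

```text
clock: 16.0
tool_pos: [0.4635, 0.0135, 0.2993]
eef_rot: [-0.614, 0.789, 0.0, 0.002]
contact_force: [0.4, 0.7, -0.6]
opening: 0.54
finger_force: 0.0
```

```bash
python3 - <<'E'
from h import *
np.set_printoptions(precision=4,suppress=True)
st,im=snap("wrist","w7"); print(st["q"],st["tool_pos"],st["eef_rot"],st["opening"])
T=np.array(cams.camera_params("wrist")["tool_from_camera"]);C=cams.camera_params("wrist")
print(world("wrist",[0,0,0],st),C["cx"],C["cy"],C["vfov"])
f=210/np.tan(np.radians(C["vfov"])/2)
def wray(u,v,z):
    x,y=u-C["cx"],v-C["cy"]; rr=np.hypot(x,y); th=rr/f
    d=np.array([np.sin(th)*x/rr,np.sin(th)*y/rr,np.cos(th)]); R=Rot.from_quat(st["eef_rot"])
    d=R.apply(T[:3,:3]@d); o=R.apply(T[:3,3])+st["tool_pos"]; return o+d*(z-o[2])/d[2]
S=finder.spot_in("wrist","egg_brown_center"); W=finder.spot_in("wrist","egg_white_a_center")
ms=finder.regions_of("wrist","egg_brown_center")
print([(round(x["score"],2),world("wrist",x["at"],st)) for x in S],[(round(x["score"],2),world("wrist",x["at"],st)) for x in W])
if ms:
    m=ms[0]["mask"].astype(np.uint8); c=max(cv2.findContours(m,0,2)[0],key=cv2.contourArea)
    P=np.array([wray(*p[0],.03)[:2] for p in c]).astype(np.float32); print(cv2.fitEllipse(P*1000))
im=cv2.drawContours(im.copy(),[c],-1,(0,255,0),1)
cv2.imwrite("pics/c7.png",im[:,:,::-1])
E
```

```text
[ 0.4422  0.8502 -0.9745  2.117   1.0671  0.7868  1.66  ] [0.4635 0.0135 0.2993] [-0.6145  0.789   0.0003  0.0021] 0.5399653408837244
[ 0.4468 -0.0524  0.2785] 277.9261871448094 211.88763501148276 65.70646984690485
[(0.9, array([0.4633, 0.0064, 0.0421]))] [(0.83, array([0.4911, 0.0493, 0.0418]))]
((463.5184020996094, 9.133047103881836), (40.279293060302734, 52.83744430541992), 169.75384521484375)
```

View pics/c7.png

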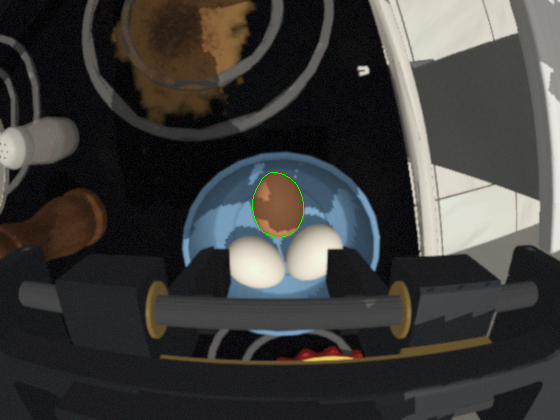

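```bash
python3 - <<'E'
from h import *
plan([.464,.0095,.215],tilt(90,78),4)
E
```

```text
4 rows of [ 0.001  -0.0004  0.0211] [-0.04  0.04 -0.5 ] |s| 0.0212
```

play_rows(rows=[[54, 0.001, -0.0004, 0.0211, 0, 0, -0.5], [54, 0.001, -0.0004, 0.0211, 0, 0, -0.5], [54, 0.001, -0.0004, 0.0211, 0, 0, -0.5], [54, 0.001, -0.0004, 0.0211, 0, 0, -0.5], [54, 0, 0, 0, 0, 0, 0], [54, 0, 0, 0, 0, 0, 0]])

```text
clock: 16.95
tool_pos: [0.4645, 0.009, 0.2155]
eef_rot: [-0.629, 0.778, -0.0, 0.002]
contact_force: [0.2, -0.3, 1.1]
opening: 0.541
finger_force: 0.0
```

```bash
python3 - <<'E'
from h import *
st,im=snap("top"); print(st["tool_pos"],st["eef_rot"],st["contact_force"])
plan([.464,.0095,.183],tilt(90,78),4)
E
```

```text
[0.4644747  0.00899359 0.21551035] [-6.28650291e-01  7.77685221e-01 -1.61167894e-04  2.11714600e-03] [ 0.18818028 -0.32339148  1.1310119 ]
4 rows of [-0.0001  0.0002  0.0082] [-0.05  0.05 -0.03] |s| 0.0082
```

play_rows(rows=[[54, 0, 0, 0.008, 0, 0, 0], [54, 0, 0, 0.008, 0, 0, 0], [54, 0, 0, 0.008, 0, 0, 0], [54, 0, 0, 0.008, 0, 0, 0], [54, 0, 0, 0, 0, 0, 0]])

```text
clock: 17.62
tool_pos: [0.4642, 0.0084, 0.1821]
eef_rot: [-0.628, 0.778, 0.0, 0.001]
contact_force: [-0.2, -0.8, 0.3]
opening: 0.541
finger_force: 0.0
```

Nothing touched. Closing at 6 N.

play_rows(rows=[[50, 0, 0, 0, 0, 0, 0], [46, 0, 0, 0, 0, 0, 0], [42, 0, 0, 0, 0, 0, 0], [38, 0, 0, 0, 0, 0, 0], [38, 0, 0, 0, 0, 0, 0], [38, 0, 0, 0, 0, 0, 0]], grip_force=6)

```text
clock: 18.38
tool_pos: [0.4645, 0.0085, 0.1829]
eef_rot: [-0.628, 0.778, -0.0, 0.002]
contact_force: [-0.4, 0.1, 0.7]
opening: 0.467
finger_force: 6.0
```

play_rows(rows=[[38, 0, 0, -0.008, 0, 0, 0], [38, 0, 0, -0.015, 0, 0, 0], [38, 0, 0, -0.02, 0, 0, 0], [38, 0, 0, -0.02, 0, 0, 0], [38, 0, 0, -0.02, 0, 0, 0], [38, 0, 0, -0.02, 0, 0, 0], [38, 0, 0, 0, 0, 0, 0]], grip_force=8)

```text
clock: 19.25
tool_pos: [0.4644, 0.0083, 0.2871]
eef_rot: [-0.628, 0.778, -0.001, 0.003]
contact_force: [-0.1, 0.7, -1.1]
opening: 0.465
finger_force: 8.0
```

```bash
python3 - <<'E'
from h import *
np.set_printoptions(precision=4,suppress=True)
st,im=snap("wrist","w8"); print(st["q"],st["tool_pos"],st["opening"],st["finger_force"])
S=finder.spot_in("wrist","egg_brown_center"); print([(round(x["score"],2),world("wrist",x["at"],st)) for x in S])
O=finder.spot_in("wrist","orange_bowl"); print([(round(x["score"],2),world("wrist",x["at"],st)) for x in O])
st2,im=snap("top")
m=finder.regions_of("top","orange_bowl")
plan([.448,-.233,.29],Rot.from_quat(st["eef_rot"]),6)
for q in m[:2]:
    c=max(cv2.findContours(q["mask"].astype(np.uint8),0,2)[0],key=cv2.contourArea)
    P=np.array([pix2plane("top",*p[0],.05)[:2] for p in c]).astype(np.float32); print(q["score"],cv2.minEnclosingCircle(P))
E
```

```text
[ 0.4347  0.8642 -0.9415  2.1248  1.1017  0.7601  1.6798] [0.4644 0.0083 0.2871] 0.46475088063630327 7.9999083280563354
[(0.86, array([ 0.4623, -0.0029,  0.1469]))]
[(0.54, array([ 0.4632, -0.0012,  0.1471]))]
6 rows of [ 0.0398 -0.0059 -0.0009] [ 0.04 -0.01  0.  ] |s| 0.0403
0.58 ((0.4186052083969116, -0.21565283834934235), 0.057104192674160004)
```

```bash
python3 - <<'E'
from h import *
im=cv2.imread("pics/top0.png"); h=cv2.cvtColor(im,cv2.COLOR_BGR2HSV)
m=cv2.inRange(h,(4,150,90),(18,255,255)); m[:205]=0;m[285:]=0;m[:,:353]=0;m[:,425:]=0
m=cv2.morphologyEx(m,cv2.MORPH_OPEN,np.ones((5,5)))
c=cv2.convexHull(max(cv2.findContours(m,0,2)[0],key=cv2.contourArea))
P=np.array([pix2plane("top",*p[0],.053)[:2] for p in c]).astype(np.float32); print(cv2.boundingRect(c),cv2.minEnclosingCircle(P))
st=status.get_state(); plan([.445,-.225,.287],Rot.from_quat(st["eef_rot"]),6)
E
```

```text
(357, 220, 59, 58) ((0.44888341426849365, -0.2223718911409378), 0.07184775173664093)
6 rows of [ 0.0386 -0.0051 -0.0004] [0. 0. 0.] |s| 0.039
```

play_rows(rows=[[38, 0.0383, -0.005, 0, 0, 0, 0], [38, 0.0383, -0.005, 0, 0, 0, 0], [38, 0.0383, -0.005, 0, 0, 0, 0], [38, 0.0383, -0.005, 0, 0, 0, 0], [38, 0.0383, -0.005, 0, 0, 0, 0], [38, 0.0383, -0.005, 0, 0, 0, 0], [38, 0, 0, 0, 0, 0, 0], [38, 0, 0, 0, 0, 0, 0]])

```text
clock: 20.5
tool_pos: [0.4451, -0.2221, 0.2849]
eef_rot: [-0.629, 0.778, 0.001, 0.002]
contact_force: [-0.3, 0.5, -1.3]
opening: 0.47
finger_force: 8.0
```

```bash
python3 - <<'E'
from h import *
np.set_printoptions(precision=4,suppress=True)
st,im=snap("wrist","w9"); print(st["q"],st["tool_pos"],st["opening"],st["finger_force"])
im2=snap("side","s9")[1]
plan([.446,-.223,.205],Rot.from_quat(st["eef_rot"]),4)
cv2.imwrite("pics/c9.png",np.hstack([im[60:360,80:460],cv2.resize(im2[170:320,170:310],(280,300))])[:,:,::-1])
E
```

```text
[ 0.9161  0.8985 -0.9504  2.029   1.0579  0.8144  2.2472] [ 0.4451 -0.2221  0.2849] 0.46970207806237835 8.000129610300064
4 rows of [ 0.0004 -0.0002  0.0201] [-0.01 -0.    0.03] |s| 0.0201
```

View pics/c9.png

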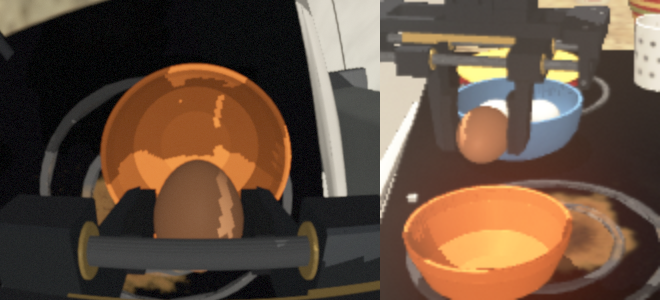

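```bash
python3 - <<'E'
from h import *
st=status.get_state(); C=cams.camera_params("wrist"); T=np.array(C["tool_from_camera"]); f=210/np.tan(np.radians(C["vfov"])/2); R=Rot.from_quat(st["eef_rot"])
def wray(u,v,z):
    x,y=u-C["cx"],v-C["cy"]; rr=np.hypot(x,y); th=rr/f
    d=R.apply(T[:3,:3]@np.array([np.sin(th)*x/rr,np.sin(th)*y/rr,np.cos(th)])); o=R.apply(T[:3,3])+st["tool_pos"]; return o+d*(z-o[2])/d[2]
im=cv2.imread("pics/w9.png"); h=cv2.cvtColor(im,cv2.COLOR_BGR2HSV); m=cv2.inRange(h,(4,150,60),(18,255,255)); m[255:]=0
m=cv2.morphologyEx(m,cv2.MORPH_OPEN,np.ones((5,5)))
c=cv2.convexHull(max(cv2.findContours(m,0,2)[0],key=cv2.contourArea))[:,0]
c=c[c[:,1]<225]
P=np.array([wray(*p,.053)[:2] for p in c]); 
A=np.c_[2*P,np.ones(len(P))]; s=np.linalg.lstsq(A,(P**2).sum(1),rcond=None)[0]; print(len(c),s[:2],np.sqrt(s[2]+s[0]**2+s[1]**2))
E
```

```text
37 [ 0.44744523 -0.22443484] 0.06685706968429495
```

```bash
python3 - <<'E'
from h import *
st=status.get_state(); plan([.4475,-.2245,.215],Rot.from_quat(st["eef_rot"]),4)
E
```

```text
4 rows of [ 0.0007 -0.0006  0.0176] [0. 0. 0.] |s| 0.0176
```

play_rows(rows=[[38, 0.0007, -0.0006, 0.0176, 0, 0, 0], [38, 0.0007, -0.0006, 0.0176, 0, 0, 0], [38, 0.0007, -0.0006, 0.0176, 0, 0, 0], [38, 0.0007, -0.0006, 0.0176, 0, 0, 0], [38, 0, 0, 0.01, 0, 0, 0], [38, 0, 0, 0.01, 0, 0, 0], [38, 0, 0, 0.006, 0, 0, 0], [38, 0, 0, 0, 0, 0, 0]])

```text
clock: 21.6
tool_pos: [0.4472, -0.2257, 0.1887]
eef_rot: [-0.628, 0.778, 0.0, 0.002]
contact_force: [-0.5, -0.0, -0.5]
opening: 0.465
finger_force: 8.0
```

play_rows(rows=[[38, 0, 0, 0.002, 0, 0, 0], [38, 0, 0, 0.002, 0, 0, 0], [38, 0, 0, 0, 0, 0, 0]], grip_force=5)

```text
clock: 21.98
tool_pos: [0.4472, -0.2258, 0.1849]
eef_rot: [-0.628, 0.778, -0.0, 0.002]
contact_force: [0.4, 0.1, 0.4]
opening: 0.471
finger_force: 5.0
```

play_rows(rows=[[48, 0, 0, 0, 0, 0, 0], [50, 0, 0, 0, 0, 0, 0], [52, 0, 0, 0, 0, 0, 0], [53, 0, 0, 0, 0, 0, 0], [53, 0, 0, 0, 0, 0, 0], [53, 0, 0, -0.01, 0, 0, 0], [53, 0, 0, -0.015, 0, 0, 0], [53, 0, 0, -0.02, 0, 0, 0]])

```text
clock: 22.98
tool_pos: [0.447, -0.2258, 0.2307]
eef_rot: [-0.628, 0.778, 0.0, 0.002]
contact_force: [0.1, 0.0, 0.3]
opening: 0.534
finger_force: 0.0
```

play_rows(rows=[[53, 0, 0, -0.025, 0, 0, 0], [53, 0, 0, -0.03, 0, 0, 0], [53, 0, 0, -0.03, 0, 0, 0], [53, 0.02, 0, -0.02, 0, 0, 0], [53, 0.03, 0, 0, 0, 0, 0], [53, 0.04, 0, 0, 0, 0, 0], [53, 0.04, 0, 0, 0, 0, 0], [53, 0, 0, 0, 0, 0, 0]])

```text
clock: 23.98
tool_pos: [0.4179, -0.3564, 0.3342]
eef_rot: [-0.626, 0.78, 0.0, 0.001]
contact_force: [-0.1, 0.4, 0.1]
opening: 0.525
finger_force: 0.0
```

```bash
python3 - <<'E'
from h import *
np.set_printoptions(precision=4,suppress=True)
st,im=snap("top","top10"); print(st["tool_pos"],st["opening"])
S={l:finder.spot_in("top",l) for l in ["plate_center","egg_brown_center","egg_white_a_center","egg_bowl","orange_bowl"]}
im2=snap("side")[1]
for l in S: print(l,[(round(x["score"],2),world("top",x["at"])) for x in S[l][:3]])
cv2.imwrite("pics/c10.png",np.hstack([im[150:330,130:430],im2[130:310,150:400]])[:,:,::-1])
E
```

```text
[ 0.4179 -0.3564  0.3342] 0.5249577216188739
plate_center [(0.69, array([0.4758, 0.2756, 0.0129]))]
egg_brown_center [(0.71, array([ 0.4502, -0.2188,  0.046 ])), (0.21, array([0.4446, 0.0617, 0.0459]))]
egg_white_a_center [(0.77, array([0.4947, 0.0528, 0.0432]))]
egg_bowl [(0.72, array([0.4739, 0.0276, 0.0205]))]
orange_bowl [(0.7, array([ 0.4517, -0.2338,  0.0224]))]
```

View pics/c10.png

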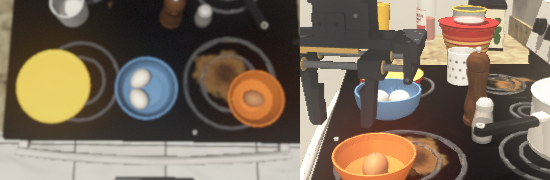

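The picture shows the plate flat over the trivet (crop px 53,87), both white eggs in the upright blue bowl (px 140,90) and the brown egg in the orange bowl (px 255,99). The arm is clear of everything.

```bash
python3 -c "
from plant import r
print(r.finish_job())"
```

```text
the job is handed in; nothing more can be done
None
```

The job is handed in: the plate lies flat on the trivet about 1 cm off its centre, the brown egg is at rest in the orange bowl, and both white eggs are still in the upright blue bowl; the judge returned no verdict.

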